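# Brush out the vase and pack the pottery order

### The job

Pack this pottery order into the divided crate: every flask and the open vase, each standing upright on the floor of a cell of its own, set down gently and not dropped. Before the vase goes in, brush the kiln dust out of it with the long brush, three full strokes, each down to the bottom and back up to the rim, and leave the brush standing in its stand again at the end. Leave the jar that is already in the crate, and the bowl and the steel weight on the bench, where they are.

Things in the scene. Friction and masses are not known exactly. Their poses are not given: they have to be found in the camera images.
- flask1: A stoneware flask 120 mm tall, one of up to four alike: plain grey-beige, round belly 56 mm across up to 50 mm height, tapering from 50 to 80 mm (in contact it behaves as 40 mm across between 58 and 75 mm height), then a neck 25 mm across (small flared lip 31 mm at the very top, look only). About 0.28 kg. Origin: centre of the underside; z up the axis. Absent in some starts (None).
- flask2: A stoneware flask 120 mm tall, one of up to four alike: plain grey-beige, round belly 56 mm across up to 50 mm height, tapering from 50 to 80 mm (in contact it behaves as 40 mm across between 58 and 75 mm height), then a neck 25 mm across (small flared lip 31 mm at the very top, look only). About 0.28 kg. Origin: centre of the underside; z up the axis. Absent in some starts (None).
- flask3: A stoneware flask 120 mm tall, one of up to four alike: plain grey-beige, round belly 56 mm across up to 50 mm height, tapering from 50 to 80 mm (in contact it behaves as 40 mm across between 58 and 75 mm height), then a neck 25 mm across (small flared lip 31 mm at the very top, look only). About 0.28 kg. Origin: centre of the underside; z up the axis. Absent in some starts (None).
- flask4: A stoneware flask 120 mm tall, one of up to four alike: plain grey-beige, round belly 56 mm across up to 50 mm height, tapering from 50 to 80 mm (in contact it behaves as 40 mm across between 58 and 75 mm height), then a neck 25 mm across (small flared lip 31 mm at the very top, look only). About 0.28 kg. Origin: centre of the underside; z up the axis. Absent in some starts (None).
- vase: The open tall vase, pale straight cylinder 58 mm outside, 110 mm tall, open at the top: inside 50 mm across, wall 4 mm, inner floor 6 mm above the underside. Stands upright, about 0.32 kg. Origin: centre of the underside; z up the axis.
- brush: The long brush, 190 mm, about 0.07 kg, standing head down in the stand. Round all along: bristle head 0 to 90 mm from the tip (bristles drawn 37 mm across and soft, without resistance; the solid core is 26 mm across with a flat end), steel stem 10 mm across from 90 to 125 mm, wooden handle 22 mm across from 120 to 190 mm. Origin: centre of the flat head end (the tip); z runs from tip to handle.
- brush_tip (a point): The tip: centre of the flat head end of the brush (same point as the brush's origin).
- stand: The terracotta brush stand, a fixed round pot 85 mm tall, 68 mm across at the foot and 54 mm at the rim, mouth 46 mm across, inner floor 8 mm above its underside. The brush stands upright in it on its flat end. Origin: centre of its underside.
- crate: The white divided crate, fixed, 252 x 170 mm outside and 50 mm high: six open square cells, three along its own x and two along its own y, each 76 mm wide inside, centres 82 mm apart, walls, dividers and floor 6 mm thick; dividers as high as the outer walls. Origin: centre of its underside; x along its long side.
- cell0 (a point): Centre of the inner floor of crate cell 0 (6 mm above the crate's underside). Cells 0, 1, 2 run along the crate's +x in the row at its -y side; 3, 4, 5 in the row at its +y side.
- cell1 (a point): Centre of the inner floor of crate cell 1 (6 mm above the crate's underside). Cells 0, 1, 2 run along the crate's +x in the row at its -y side; 3, 4, 5 in the row at its +y side.
- cell2 (a point): Centre of the inner floor of crate cell 2 (6 mm above the crate's underside). Cells 0, 1, 2 run along the crate's +x in the row at its -y side; 3, 4, 5 in the row at its +y side.
- cell3 (a point): Centre of the inner floor of crate cell 3 (6 mm above the crate's underside). Cells 0, 1, 2 run along the crate's +x in the row at its -y side; 3, 4, 5 in the row at its +y side.
- cell4 (a point): Centre of the inner floor of crate cell 4 (6 mm above the crate's underside). Cells 0, 1, 2 run along the crate's +x in the row at its -y side; 3, 4, 5 in the row at its +y side.
- cell5 (a point): Centre of the inner floor of crate cell 5 (6 mm above the crate's underside). Cells 0, 1, 2 run along the crate's +x in the row at its -y side; 3, 4, 5 in the row at its +y side.
- jar_a: A closed lidded jar 73 mm tall, 54-56 mm across, already packed in a corner cell at the start; only one of the two jars is present (the other is None). Its cell is taken; leave it there. Origin: centre of its underside.
- jar_b: A closed lidded jar 73 mm tall, 54-56 mm across, already packed in a corner cell at the start; only one of the two jars is present (the other is None). Its cell is taken; leave it there. Origin: centre of its underside.
- bowl: A terracotta bowl, 100 mm across and 45 mm high, a bystander on the bench. Origin: centre of its underside.
- weight: A dark steel weight, 64 mm across and 75 mm high with a knob, a bystander on the bench. Origin: centre of its underside.
Mind the look-alikes: they are no part of the job. What is shaped like the flask3 but purple or yellow is not meant.

How it is judged:
By the outcome, as a careful person would: the job done as asked, in the order asked, and still so for the second after the job is handed in, with the robot touching nothing.
Of flask1, flask2, flask3, flask4 only 2 to 4 are there at a start; the rules pass over those that are not, and their reading is None.
Of jar_a, jar_b only 1 to 1 are there at a start; the rules pass over those that are not, and their reading is None.
At some moment in a run one of flask1, flask2, flask3, flask4, vase may be knocked a few centimetres aside while the robot is not near it.
It also fails if it takes over 210 s, if anything falls off the work surface, if the arm or the gripper's body presses on something with over 40 N, if the wrist force passes 120 N, or if a joint passes its speed limit or range.

### The arm

A 6-joint arm with a two-finger parallel gripper is mounted at the origin on the work surface. World frame = base frame: x ahead of the robot, y to its left, z up, the work surface at z = 0. Lengths are in mm, angles in rad, forces in N, time in s.
With the tool pointing down it reaches from about 400 to 925 mm from the base axis. Payload 12.5 kg.
Tool frame: the origin (TCP) lies at the centre of the arm's flange, where the gripper is bolted on; the fingertips stand 190 mm ahead of it and the grasp point (between the pads) lies 171 mm ahead of it; z points along the fingers, y is the line along which they close (so a half turn about z gives the same grasp; the last joint's range is limited). The gripper opens to 95 mm and grips with 3 to 60 N. Pads are 20 mm wide; open, the fingers measure 119 mm over their backs; the gripper's body (75 mm by 180 mm) begins 59 mm behind the grasp point.
Start: joints at [1.029, 0.491, 1.559, -0, 1.092, -0.106], TCP at [263.812, 566.593, 404.761] pointing down, gripper open.
Joint ranges: [-3.1, 3.1], [-0.84, 2.19], [0.05, 2.79], [-1.13, 4.28], [0.06, 2.93], [-2.69, 2.69]. Speed limits (rad/s): [2.22, 2.22, 2.79, 3.14, 3.14, 3.14].

### API

Orientations are given as [roll, pitch, yaw] about the fixed x, y, z axes, in that order (R = Rz(yaw) Ry(pitch) Rx(roll)).
In Python, from cell import env, read_camera, search_frame, cut_out gives the robot as it stands. The module is installed in compiled form; this text tells all that it offers.
- The arm moves only by the tool move_arm, never from a script. Its argument "commands" is a list of rows, each a list of 3 entries, a list of its own where there are three numbers: the shift along the world's x, y, z normalised to -1 to 1, where 1 is 0.03 m, then the turn about the world's z normalised to -1 to 1, where 1 is 0.08 rad, then the opening, from -1 (shut) to 1 (fully open), so that 0 is half open. A call has 1 to 20 rows; each row shifts and turns the commanded pose from where the row before left it; what a row does not reach is not made up. A row lasts 1/12 s, in which the tool goes at most 41.7 mm and 7.16 degrees, less where a joint would pass 70% of its speed; a pose out of reach is approached as far as the arm can. A call with a number of a shift or a turn outside -1 to 1 is refused whole. A call with a gripper value outside its range is refused whole. The fingers move at their own pace and stop on an object; the grip force is fixed at half the most. Time passes only in rows, so rows that do not move let the fingers close. It gives the time, the measured TCP pose, the force, the opening and the grip force at its end, in the units of the state.
- env.state(): the state, without advancing time (a new reading comes with each control period).
- read_camera(name): name is "scene" or "side" or "wrist"; returns a dict with "image" (480x640x3 uint8, red, green, blue), "fx", "fy", "cx", "cy" (pixels), "D" ([k1, k2, p1, p2, k3] as OpenCV has them; the pictures are not rectified), "rvec" (rotation vector, rad) and "tvec" (3), from world to camera coordinates, as OpenCV has them. Camera axes: x right, y down, z forward; pixel columns grow to the right and rows downward; lengths in mm; the calibration is good to about 2 mm. A picture is of the moment at which its call begins. There is no depth.
- env.job_done(): hands the job in; it is judged then, once.
Trained networks look in a picture, given as the dict that the camera call returned (one of the last four; its "shot" number tells which), for a name from the list of things; names that differ only in an ending like _2 or _b are one class to them, and where a whole thing is asked for, a point or a joint stands for the part that bears it (a point fixed in the world has none). Each returns a list of dicts, best first, with "confidence" (0 to 1); they miss things now and then, are a little off and sometimes report something else, mostly with a low value. They report only what shows in the picture. A call takes as long as a camera call. They do not tell look-alikes from the thing itself.
- search_frame(thing, picture): "at" ([column, row] in pixels, amid what is visible of it).
- cut_out(thing, picture): "region" (480x640 bool, what is visible of it) and "at" ([column, row] in pixels, amid what is visible of it).
The state is a dict: "t": time; "joints": joint angles; "qvel": joint speeds; "tau": joint torques, N m; "eef_pos": TCP position; "tcp_rot": TCP orientation; "ft_force": force on the tool from outside, world axes, zero at the start; "moment": the same for the moment, N m; "opening": opening from 0.0 (shut) to 1.0 (fully open); "grip_force": force on a finger pad.
Only numpy, scipy, OpenCV 4.12 (cv2) and the standard library are available. Lean on these libraries where they do the work, as an engineer would, in place of code of your own. Each camera call takes 0.05 s, during which the arm holds its last target. There are 200 camera calls.

## Working session

There is one attempt and no reset: what is moved stays moved. The work goes in short steps, Python scripts to look and compute and a tool call to move; the robot and the scene stay as the last step left them, time stands still between calls to the robot, and variables do not carry over. Pictures are saved under pics/ and viewed, at most 14 in all, crops included, and the job is handed in when it is done.

Besides the shell and the picture viewer there is one more tool, called after "Emit:" as name([rows], argument=value, ...), one row to a line, values as JSON. move_arm: Moves the arm, as the interface text tells. Its arguments: {"type":"object","properties":{"commands":{"type":"array","items":{"type":"array"}}},"required":["commands"]}

```bash
mkdir -p pics; cat > h.py <<'E'
import numpy as np, cv2
from cell import env, read_camera, search_frame, cut_out
def save(p,n): cv2.imwrite(f'pics/{n}.png',p['image'][:,:,::-1])
def K(p): return np.array([[p['fx'],0,p['cx']],[0,p['fy'],p['cy']],[0,0,1.]])
def ray(p,uv,z):
    R=cv2.Rodrigues(np.array(p['rvec'],float))[0];t=np.array(p['tvec'],float).ravel()
    n=cv2.undistortPoints(np.array([[uv]],float),K(p),np.array(p['D'],float))[0,0]
    d=R.T@np.array([n[0],n[1],1]);c=-R.T@t
    return c+d*(z-c[2])/d[2]
def proj(p,X):
    return cv2.projectPoints(np.array(X,float).reshape(-1,1,3),np.array(p['rvec'],float),np.array(p['tvec'],float),K(p),np.array(p['D'],float))[0].reshape(-1,2)
E
python3 - <<'E'
from h import *
print(env.state())
for n in ['scene','side','wrist']:
    p=read_camera(n);save(p,n+'0')
    R=cv2.Rodrigues(np.array(p['rvec'],float))[0];print(n,-R.T@np.array(p['tvec']).ravel(),p['fx'])
    for th,z in [('flask1',60),('vase',55),('brush',120),('stand',40),('crate',25),('jar_a',36),('bowl',22),('weight',37)]:
        for d in search_frame(th,p): print(th,np.round(d['at']),round(d['confidence'],2),np.round(ray(p,d['at'],z)[:2]))
E
```

```text
{'t': 0.0, 'joints': array([ 1.02941857e+00,  4.91553334e-01,  1.55944813e+00,  9.89705836e-06,
        1.09169696e+00, -1.05625437e-01]), 'qvel': array([ 5.15272519e-06, -6.01955378e-04,  4.06103875e-04,  2.26414498e-03,
       -2.37446105e-03,  1.21201818e-03]), 'tau': array([-3.85728592e-03, -6.12636995e+01, -2.58179176e+01,  6.90784352e-02,
        4.82687261e-02, -9.91495517e-05]), 'eef_pos': array([263.78360249, 566.56972895, 404.16595374]), 'tcp_rot': array([-3.14049397e+00, -1.25309627e-04,  2.70583570e+00]), 'ft_force': array([-0.78840705, -0.53335379, -1.02558593]), 'moment': array([-0.00847683, -0.0734449 , -0.02471228]), 'grip_force': 0.0, 'opening': 1.0004079322391555}
scene [1438.06315359  541.79252365 1228.88451683] 591.4912111226686
flask1 [325. 248.] 0.83 [628. -15.]
flask1 [381. 219.] 0.79 [458.  51.]
flask1 [301. 269.] 0.69 [718. -27.]
flask1 [359. 253.] 0.67 [593.  66.]
flask1 [292. 210.] 0.18 [ 569. -166.]
vase [432. 240.] 0.61 [446. 199.]
vase [467. 294.] 0.53 [550. 351.]
brush [467. 289.] 0.94 [587. 355.]
brush [361. 254.] 0.23 [635.  96.]
stand [460. 314.] 0.78 [603. 359.]
crate [291. 209.] 0.74 [ 540. -192.]
jar_a [280. 229.] 0.87 [ 625. -167.]
jar_a [381. 219.] 0.24 [439.  40.]
bowl [349. 302.] 0.83 [714. 114.]
weight [236. 167.] 0.59 [ 502. -426.]
side [ 137.92569713 -494.75607467  811.97292855] 492.9507966965969
flask1 [334. 231.] 0.91 [592. -40.]
flask1 [292. 213.] 0.77 [558.  52.]
flask1 [370. 207.] 0.59 [693. -42.]
vase [204. 206.] 0.83 [436. 192.]
vase [218. 112.] 0.67 [638. 440.]
vase [366. 305.] 0.32 [ 520. -203.]
brush [214. 107.] 0.83 [600. 381.]
stand [223. 148.] 0.79 [579. 335.]
crate [363. 306.] 0.87 [ 528. -190.]
crate [217. 108.] 0.66 [667. 494.]
jar_a [292. 212.] 0.71 [574.  71.]
jar_a [388. 257.] 0.58 [ 641. -147.]
bowl [328. 170.] 0.78 [731. 131.]
weight [461. 424.] 0.73 [ 488. -445.]
wrist [192.47795548 600.248494   385.12394722] 405.82385359183394
```

View pics/scene0.png

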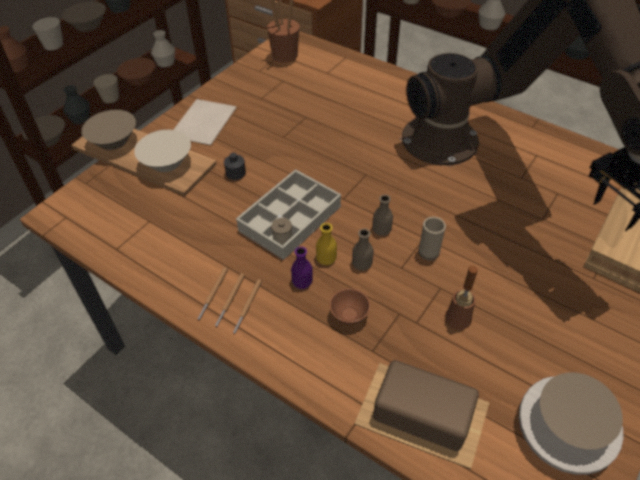

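View pics/side0.png

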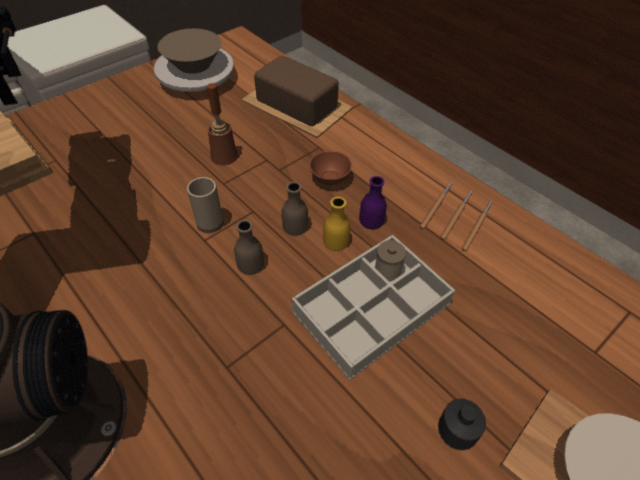

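Both views show two grey flasks (scene 383,215 and 363,252; side 248,250 and 294,212). The yellow and purple ones are decoys. The vase is at scene 432,238, and the jar sits in a corner cell of the crate. Next I fit poses from the silhouettes in both views.

```bash
cat >> h.py <<'E'
from scipy.optimize import minimize
def ring(r,z,n=24):
    a=np.linspace(0,2*np.pi,n,endpoint=False);return np.c_[r*np.cos(a),r*np.sin(a),np.full(n,z)]
# convex pieces
SH={'flask':[np.r_[ring(26,0),ring(28,8),ring(28,50),ring(20,65)],np.r_[ring(28,50),ring(12.5,80)],np.r_[ring(12.5,80),ring(12.5,120),ring(15.5,119)]],
'vase':[np.r_[ring(29,0),ring(29,110)]],
'stand':[np.r_[ring(34,0),ring(27,85)]],
'crate':[np.array([[x,y,z] for x in(-126,126) for y in(-85,85) for z in(0,50)],float)]}
def mask(p,sh,x,y,yaw=0,s=1):
    m=np.zeros((480,640),np.uint8);c,si=np.cos(yaw),np.sin(yaw)
    for P in SH[sh]:
        Q=P@np.array([[c,si,0],[-si,c,0],[0,0,1]])+[x,y,0]
        cv2.fillConvexPoly(m,cv2.convexHull(np.round(proj(p,Q)*16).astype(np.int32)),1,cv2.LINE_8,4)
    return m>0
def fit(obs,sh,x0,yaw=False):
    def f(v):
        c=0
        for p,r in obs:
            m=mask(p,sh,v[0]*10,v[1]*10,v[2]/10 if yaw else 0); c+=1-(m&r).sum()/max(1,(m|r).sum())
        return c/len(obs)
    best=None
    for y in ([-1.2,-.8,-.4,0,.4,.8,1.2,1.57] if yaw else [0]):
        v0=np.array([x0[0]/10,x0[1]/10]+([y*10] if yaw else []))
        s=np.r_[v0[None],v0+np.eye(len(v0))*1.5]
        r=minimize(f,v0,method='Nelder-Mead',options=dict(initial_simplex=s,xatol=.02,fatol=1e-4))
        if best is None or r.fun<best.fun: best=r
    return best.x*([10,10,.1] if yaw else [10,10]),1-best.fun
E
python3 - <<'E'
from h import *
ps=read_camera('scene');pd=read_camera('side')
def reg(p,th,at):
    L=[d for d in cut_out(th,p) if np.hypot(*(np.array(d['at'])-at))<25]
    return (p,L[0]['region']) if L else None
for th,sh,a,b,x0 in [('flask1','flask',(383,219),(248,252),(458,51)),('flask1','flask',(362,253),(294,213),(575,60)),('vase','vase',(432,240),(205,206),(442,196)),('stand','stand',(460,311),(223,146),(585,340)),('crate','crate',(291,210),(370,304),(535,-191))]:
    o=[q for q in (reg(ps,th,a),reg(pd,th,b)) if q]
    print(th,len(o))
    for q in [o]+[[k] for k in o]: 
        v,s=fit(q,sh,x0,sh=='crate');print('  ',np.round(v,2),round(s,3))
for p,uvs in ((ps,[(280,227)]),(pd,[(391,247)])): print(ray(p,uvs[0],70))
E
```

```text
flask1 2
   [439.24  45.33] 0.904
   [435.53  43.91] 0.908
   [439.2   44.28] 0.927
flask1 2
   [573.17  63.93] 0.91
   [571.23  63.34] 0.904
   [572.88  62.62] 0.94
vase 2
   [439.69 193.31] 0.943
   [440.55 194.09] 0.948
   [438.88 190.51] 0.962
stand 2
   [588.45 353.38] 0.709
   [588.02 354.08] 0.654
   [587.17 352.85] 0.77
crate 1
   [ 5.5019e+02 -1.9395e+02 -7.0000e-02] 0.911
   [ 5.5019e+02 -1.9395e+02 -7.0000e-02] 0.911
[ 642.32055733 -150.3544965    70.        ]
[ 640.96758924 -148.65038633   70.        ]
```

```bash
python3 - <<'E'
from h import *
ps=read_camera('scene');pd=read_camera('side')
L=cut_out('crate',ps);print([(np.round(d['at']),round(d['confidence'],2),d['region'].sum()) for d in L])
rs=[d['region'] for d in L if d['region'].sum()>2500 and abs(d['at'][0]-291)<30]
rd=[d['region'] for d in cut_out('crate',pd) if abs(d['at'][0]-370)<30][0]
o=[(pd,rd)]+([(ps,rs[0])] if rs else [])
v,s=fit(o,'crate',(545,-190),True);print(v,s)
if rs: print(fit(o[1:],'crate',(545,-190),True))
T=[]
for p,(x,y) in ((ps,(210,140)),(pd,(280,220))):
    im=cv2.resize(p['image'][y:y+150,x:x+190],None,fx=4,fy=4,interpolation=cv2.INTER_CUBIC)[:, :, ::-1].copy()
    c,si=np.cos(v[2]),np.sin(v[2])
    for w in (1,0):
      P=SH['crate'][0].reshape(2,2,2,3)[:,:,w].reshape(4,3)[[0,1,3,2]]
      Q=P@np.array([[c,si,0],[-si,c,0],[0,0,1]])+[v[0],v[1],0]
      cv2.polylines(im,[np.int32((proj(p,Q)-[x,y])*4)],True,(0,0,255) if w else (255,0,0),1)
    T.append(im[:, :])
cv2.imwrite('pics/cr.png',cv2.resize(np.vstack(T),None,fx=.5,fy=.5,interpolation=cv2.INTER_AREA))
E
```

```text
[(array([290., 209.]), 0.94, np.int64(4632))]
[ 5.50959190e+02 -1.92216380e+02 -7.08667884e-02] 0.8871196943040578
(array([ 5.50322611e+02, -1.89610325e+02, -7.31797218e-02]), np.float64(0.8740558912386707))
```

View pics/cr.png

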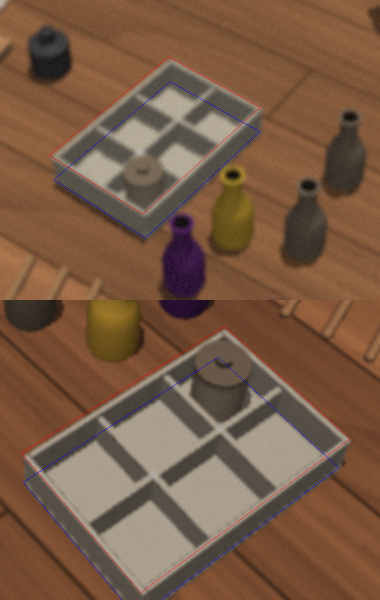

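Crate is at about (551,-191), yaw -0.07, with the jar in cell5. I'm moving above the brush now.

Emit:
move_arm([
  [[0.77,-0.51,0],0,1],
  [[0.77,-0.51,0],0,1],
  [[0.77,-0.51,0],0,1],
  [[0.77,-0.51,0],0,1],
  [[0.77,-0.51,0],0,1],
  [[0.77,-0.51,0],0,1],
  [[0.77,-0.51,0],0,1],
  [[0.77,-0.51,0],0,1],
  [[0.77,-0.51,0],0,1],
  [[0.77,-0.51,0],0,1],
  [[0.77,-0.51,0],0,1],
  [[0.77,-0.51,0],0,1],
  [[0.77,-0.51,0],0,1],
  [[0.77,-0.51,0],0,1],
  [[0,0,0],0,1],
])

```text
t: 3.4
eef_pos: [590.5, 349.6, 404.3]
tcp_rot: [3.142, 0.001, 2.702]
ft_force: [0.9, 0.0, -0.1]
opening: 1.001
grip_force: 0.0
```

```bash
cat >> h.py <<'E'
def tri(obs):
    A=[];b=[]
    for p,uv in obs:
        a=ray(p,uv,0);d=ray(p,uv,100)-a;d/=np.linalg.norm(d);M=np.eye(3)-np.outer(d,d);A.append(M);b.append(M@a)
    A=np.vstack(A);b=np.hstack(b);x=np.linalg.lstsq(A,b,rcond=None)[0];return np.round(x,1),np.round(np.linalg.norm(A@x-b),1)
E
python3 - <<'E'
from h import *
pw=read_camera('wrist');save(pw,'w1');ps=read_camera('scene');pd=read_camera('side')
tops=[]
for p in (ps,pd,pw):
    for th in('brush','stand'):
        L=cut_out(th,p)
        if L:
            r=L[0]['region'];y,x=np.nonzero(r);k=y.min();tp=[x[y==k].mean(),k]
            print(th,p['shot'],round(L[0]['confidence'],2),np.round(L[0]['at']),r.sum(),tp)
            if th=='brush':tops.append((p,tp))
print(tri(tops[:2]))
print(proj(pw,[[588,353,0],[588,353,85],[588,353,198]]))
E
```

```text
brush 9 0.84 [465. 289.] 465 [np.float64(472.0), np.int64(265)]
stand 9 0.94 [458. 313.] 709 [np.float64(458.0), np.int64(290)]
brush 10 0.57 [216. 116.] 506 [np.float64(207.0), np.int64(86)]
stand 10 0.66 [222. 149.] 826 [np.float64(227.5), np.int64(124)]
brush 8 0.75 [319. 243.] 4092 [np.float64(322.5), np.int64(196)]
stand 8 0.72 [317. 197.] 2658 [np.float64(319.5), np.int64(170)]
(array([578.9, 350.5, 198.8]), np.float64(3.3))
[[320.54862308 204.14768651]
 [320.97826057 225.64789637]
 [322.09043459 281.40708815]]
```

View pics/w1.png

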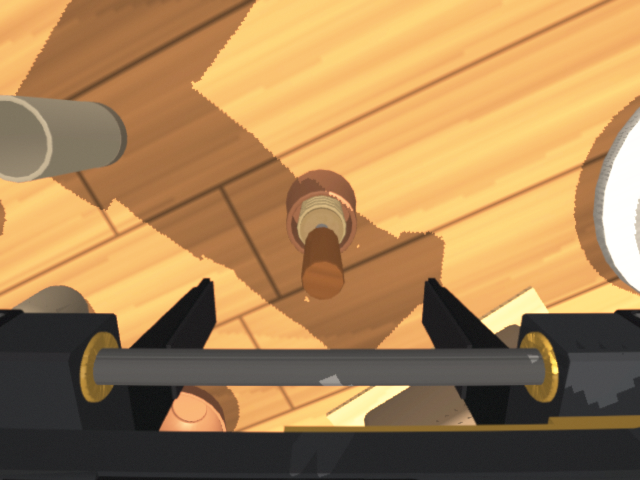

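Brush top shows at (322,280), which matches the predicted (588,353). I'm descending to grip it.

Emit:
move_arm([
  [[-0.08,0.11,0],0,1],
  [[0,0,-0.6],0,1],
  [[0,0,-0.6],0,1],
  [[0,0,-0.6],0,1],
  [[0,0,-0.53],0,1],
  [[0,0,0],0,1],
  [[0,0,0],0,-1],
  [[0,0,0],0,-1],
  [[0,0,0],0,-1],
  [[0,0,0],0,-1],
  [[0,0,0],0,-1],
  [[0,0,0],0,-1],
  [[0,0,0],0,-1],
  [[0,0,0],0,-1],
  [[0,0,0],0,-1],
  [[0,0,0],0,-1],
])

```text
t: 5.18
eef_pos: [584.8, 355.7, 334.9]
tcp_rot: [3.142, 0.0, 2.706]
ft_force: [0.1, 0.3, -0.2]
opening: 0.355
grip_force: 0.0
```

Emit:
move_arm([
  [[0.1,-0.08,0],0,-1],
  [[0,0,0],0,-1],
  [[0,0,0],0,-1],
  [[0,0,0],0,-1],
  [[0,0,0],0,-1],
  [[0,0,0],0,-1],
  [[0,0,0],0,-1],
  [[0,0,0],0,-1],
])

```text
t: 5.85
eef_pos: [587.8, 353.3, 334.9]
tcp_rot: [3.142, -0.0, 2.706]
ft_force: [0.3, 0.5, -0.8]
opening: 0.224
grip_force: 30.0
```

Emit:
move_arm([
  [[0,0,0.83],0,-1],
  [[0,0,0.83],0,-1],
  [[0,0,0.83],0,-1],
  [[0,0,0.83],0,-1],
  [[0,0,0.83],0,-1],
  [[0,0,0],0,-1],
  [[-0.618,-0.668,0],0,-1],
  [[-0.618,-0.668,0],0,-1],
  [[-0.618,-0.668,0],0,-1],
  [[-0.618,-0.668,0],0,-1],
  [[-0.618,-0.668,0],0,-1],
  [[-0.618,-0.668,0],0,-1],
  [[-0.618,-0.668,0],0,-1],
  [[-0.618,-0.668,0],0,-1],
  [[0,0,0],0,-1],
  [[0,0,0],0,-1],
  [[0,0,0],0,-1],
  [[0,0,0],0,-1],
])

```text
t: 7.35
eef_pos: [440.1, 193.5, 459.2]
tcp_rot: [3.141, 0.0, 2.706]
ft_force: [0.2, -0.3, -0.7]
opening: 0.226
grip_force: 30.0
```

```bash
python3 - <<'E'
from h import *
pw=read_camera('wrist');save(pw,'w2');ps=read_camera('scene');pd=read_camera('side')
o=[]
for p in (ps,pd):
    L=cut_out('vase',p)
    for d in L:
        q=ray(p,d['at'],55)
        print(p['shot'],round(d['confidence'],2),np.round(d['at']),d['region'].sum(),np.round(q[:2]))
        if np.hypot(q[0]-440,q[1]-193)<60: o.append((p,d['region'])); print(fit(o[-1:],'vase',q))
print(fit(o,'vase',(440,193)))
T=np.array(env.state()['eef_pos']);tip=T-[0,0,326.9]
print(T,proj(pw,tip),proj(pw,[[440,193,110],[440,193,6]]),[(d['at'],d['confidence']) for d in search_frame('brush_tip',pw)])
E
```

```text
12 0.65 [428. 240.] 862 [450. 190.]
(array([441.37255714, 195.07583771]), np.float64(0.8969823100936525))
13 0.83 [206. 202.] 1427 [445. 196.]
(array([439.539422  , 190.23431357]), np.float64(0.9086845466155811))
(array([440.46938686, 193.8693948 ]), np.float64(0.8954285291637307))
[439.76725601 193.28832197 459.06396206] [[317.85801759 228.06194383]] [[317.72394663 221.8577022 ]
 [317.97782488 199.40403696]] [([314.6, 278.9], 0.91)]
```

View pics/w2.png

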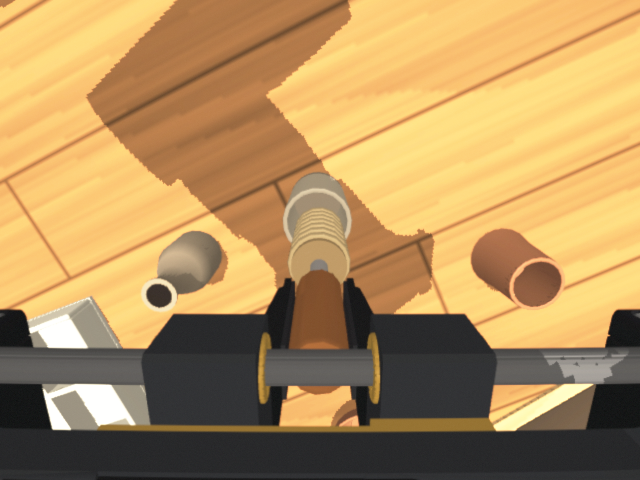

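Rim centre (318,220) matches the prediction, and the brush is in line with it. Now stroking.

Emit:
move_arm([
  [[0,0,-0.83],0,-1],
  [[0,0,-0.83],0,-1],
  [[0,0,-0.83],0,-1],
  [[0,0,-0.83],0,-1],
  [[0,0,-0.63],0,-1],
  [[0,0,-0.2],0,-1],
  [[0,0,0],0,-1],
  [[0,0,0],0,-1],
  [[0,0,0],0,-1],
])

```text
t: 8.4
eef_pos: [439.7, 193.1, 335.6]
tcp_rot: [3.141, 0.001, 2.706]
ft_force: [-0.0, -0.2, -0.2]
opening: 0.227
grip_force: 30.0
```

Emit:
move_arm([
  [[0,0,-0.04],0,-1],
  [[0,0,0],0,-1],
  [[0,0,0.9],0,-1],
  [[0,0,0.9],0,-1],
  [[0,0,0.9],0,-1],
  [[0,0,0.9],0,-1],
  [[0,0,0],0,-1],
  [[0,0,0],0,-1],
  [[0,0,0],0,-1],
  [[0,0,-0.9],0,-1],
  [[0,0,-0.9],0,-1],
  [[0,0,-0.9],0,-1],
  [[0,0,-0.9],0,-1],
  [[0,0,0],0,-1],
  [[0,0,0],0,-1],
  [[0,0,0],0,-1],
  [[0,0,0],0,-1],
])

```text
t: 9.82
eef_pos: [439.6, 193.0, 334.2]
tcp_rot: [3.141, 0.0, 2.706]
ft_force: [-0.1, -0.4, -0.3]
opening: 0.226
grip_force: 30.0
```

Emit:
move_arm([
  [[0,0,0.9],0,-1],
  [[0,0,0.9],0,-1],
  [[0,0,0.9],0,-1],
  [[0,0,0.9],0,-1],
  [[0,0,0],0,-1],
  [[0,0,0],0,-1],
  [[0,0,0],0,-1],
  [[0,0,-0.9],0,-1],
  [[0,0,-0.9],0,-1],
  [[0,0,-0.9],0,-1],
  [[0,0,-0.9],0,-1],
  [[0,0,0],0,-1],
  [[0,0,0],0,-1],
  [[0,0,0],0,-1],
  [[0,0,0],0,-1],
])

```text
t: 11.07
eef_pos: [439.7, 193.1, 334.9]
tcp_rot: [3.14, 0.001, 2.706]
ft_force: [0.5, -0.6, 0.2]
opening: 0.227
grip_force: 30.0
```

Emit:
move_arm([
  [[0,0,0.9],0,-1],
  [[0,0,0.9],0,-1],
  [[0,0,0.9],0,-1],
  [[0,0,0.9],0,-1],
  [[0,0,0],0,-1],
  [[0,0,0],0,-1],
  [[0,0,0],0,-1],
  [[0,0,0],0,-1],
])

```text
t: 11.73
eef_pos: [439.3, 192.9, 441.1]
tcp_rot: [-3.141, -0.001, 2.706]
ft_force: [0.9, 0.5, -0.5]
opening: 0.227
grip_force: 30.0
```

```bash
python3 - <<'E'
from h import *
pd=read_camera('side');save(pd,'s2')
for d in cut_out('vase',pd): print(round(d['confidence'],2),fit([(pd,d['region'])],'vase',ray(pd,d['at'],55)))
E
```

```text
0.83 (array([439.14060466, 190.45050542]), np.float64(0.8768253968253968))
```

Emit:
move_arm([
  [[0,0,0.6],0,-1],
  [[0.618,0.668,0],0,-1],
  [[0.618,0.668,0],0,-1],
  [[0.618,0.668,0],0,-1],
  [[0.618,0.668,0],0,-1],
  [[0.618,0.668,0],0,-1],
  [[0.618,0.668,0],0,-1],
  [[0.618,0.668,0],0,-1],
  [[0.618,0.668,0],0,-1],
  [[0,0,0],0,-1],
  [[0,0,0],0,-1],
  [[0,0,0],0,-1],
  [[0,0,-0.7],0,-1],
  [[0,0,-0.7],0,-1],
  [[0,0,-0.7],0,-1],
  [[0,0,-0.7],0,-1],
  [[0,0,0],0,-1],
  [[0,0,0],0,-1],
])

```text
t: 13.33
eef_pos: [587.6, 352.8, 375.6]
tcp_rot: [-3.14, -0.001, 2.705]
ft_force: [-0.2, 0.9, 0.0]
opening: 0.229
grip_force: 30.0
```

Emit:
move_arm([
  [[0,0,-0.5],0,-1],
  [[0,0,-0.5],0,-1],
  [[0,0,-0.3],0,-1],
  [[0,0,-0.04],0,-1],
  [[0,0,0],0,-1],
  [[0,0,0],0,-1],
  [[0,0,0],0,-1],
  [[0,0,0],0,-1],
])

```text
t: 14.0
eef_pos: [587.9, 353.3, 336.4]
tcp_rot: [3.141, 0.001, 2.706]
ft_force: [0.2, -0.3, -1.1]
opening: 0.229
grip_force: 30.0
```

Emit:
move_arm([
  [[0,0,-0.04],0,-1],
  [[0,0,0],0,-1],
  [[0,0,0],0,-1],
  [[0,0,0],0,0],
  [[0,0,0],0,0.5],
  [[0,0,0],0,1],
  [[0,0,0],0,1],
  [[0,0,0],0,1],
  [[0,0,0],0,1],
  [[0,0,0],0,1],
  [[0,0,0.85],0,1],
  [[0,0,0.85],0,1],
  [[0,0,0.85],0,1],
  [[0,0,0],0,1],
])

```text
t: 15.17
eef_pos: [588.0, 353.4, 416.1]
tcp_rot: [3.136, 0.005, 2.706]
ft_force: [0.2, 0.1, 0.2]
opening: 0.945
grip_force: 0.0
```

Emit:
move_arm([
  [[-0.618,-0.668,0],0,1],
  [[-0.618,-0.668,0],0,1],
  [[-0.618,-0.668,0],0,1],
  [[-0.618,-0.668,0],0,1],
  [[-0.618,-0.668,0],0,1],
  [[-0.618,-0.668,0],0,1],
  [[-0.618,-0.668,0],0,1],
  [[-0.618,-0.668,0],0,1],
  [[0,0,0],0,1],
  [[0,0,0],0,1],
  [[0,0,0],0,1],
])

```text
t: 16.08
eef_pos: [440.0, 193.2, 410.9]
tcp_rot: [3.141, 0.001, 2.705]
ft_force: [0.7, 0.4, 0.1]
opening: 1.0
grip_force: 0.0
```

```bash
python3 - <<'E'
from h import *
pw=read_camera('wrist');save(pw,'w3');pd=read_camera('side');ps=read_camera('scene')
print(env.state()['eef_pos'])
o=[]
for p in (ps,pd):
  for d in cut_out('vase',p):
    v=fit([(p,d['region'])],'vase',ray(p,d['at'],55));print(round(d['confidence'],2),v)
  for d in cut_out('flask1',p):
    v=fit([(p,d['region'])],'flask',ray(p,d['at'],60));c=p['image'][d['region']].mean(0);print('flask',round(d['confidence'],2),np.round(d['at']),np.round(v[0]),np.round(v[1],2),np.round(c))
print(proj(pw,[439.6,193,110]))
a=ps['image'][240:340,420:510];b=pd['image'][70:170,170:260]
cv2.imwrite('pics/c3.png',np.hstack([cv2.resize(pw['image'],None,fx=.625,fy=.625),cv2.resize(np.vstack([a,b]),None,fx=1.5,fy=1.5)])[:, :, ::-1] if 0 else np.hstack([cv2.resize(pw['image'],(400,300)),cv2.resize(a,(300,300)),])[:, :, ::-1])
E
```

```text
[440.03316847 193.51435921 410.51172125]
0.72 (array([471.94561516, 160.05130409]), np.float64(0.9435736677115988))
flask 0.91 [325. 248.] [610. -24.] 0.92 [109.  87.  30.]
flask 0.61 [299. 268.] [709. -34.] 0.87 [53. 25. 58.]
flask 0.56 [362. 254.] [570.  63.] 0.91 [70. 59. 48.]
0.59 (array([470.65030972, 156.17330905]), np.float64(0.9172056921086675))
flask 0.82 [292. 214.] [573.  64.] 0.94 [63. 52. 42.]
flask 0.82 [374. 206.] [712. -33.] 0.92 [47. 20. 53.]
flask 0.8 [247. 255.] [439.  44.] 0.93 [60. 50. 41.]
flask 0.7 [334. 231.] [610. -26.] 0.92 [113.  86.  29.]
flask 0.57 [368. 305.] [ 513. -248.] 0.12 [136. 126. 113.]
[[317.51576429 236.72324413]]
```

View pics/c3.png

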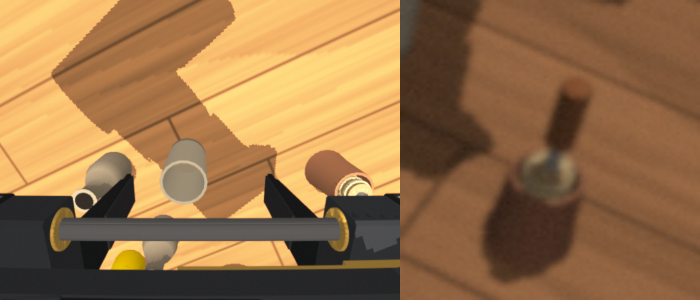

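The vase has been knocked to about (471,158), after the strokes were finished. The brush stands in its stand. I'm following the vase.

Emit:
move_arm([
  [[0.5,-0.59,0],0,1],
  [[0.55,-0.59,0],0,1],
  [[0,0,0],0,1],
  [[0,0,0],0,1],
  [[0,0,0],0,1],
  [[0,0,0],0,1],
])

```text
t: 16.93
eef_pos: [470.6, 158.0, 410.7]
tcp_rot: [-3.142, -0.0, 2.706]
ft_force: [0.4, 0.7, 0.2]
opening: 0.998
grip_force: 0.0
```

```bash
python3 - <<'E'
from h import *
pw=read_camera('wrist')
print(env.state()['eef_pos'])
for d in cut_out('vase',pw):
    q=ray(pw,d['at'],55);print(d['confidence'],d['at'],q,fit([(pw,d['region'])],'vase',q))
E
```

```text
[470.54350887 158.07511347 410.74941654]
0.95 [319.2, 230.8] [479.40902361 154.68132778  55.        ] (array([471.07236931, 157.90835067]), np.float64(0.9725085910652921))
```

Emit:
move_arm([
  [[0,0,-0.8],0,1],
  [[0,0,-0.8],0,1],
  [[0,0,-0.8],0,1],
  [[0,0,-0.8],0,1],
  [[0,0,-0.8],0,1],
  [[0,0,-0.8],0,1],
  [[0,0,0],0,1],
  [[0,0,0],0,-1],
  [[0,0,0],0,-1],
  [[0,0,0],0,-1],
  [[0,0,0],0,-1],
  [[0,0,0],0,-1],
  [[0,0,0],0,-1],
  [[0,0,0],0,-1],
  [[0,0,0],0,-1],
  [[0,0,0],0,-1],
  [[0,0,0],0,-1],
])

```text
t: 18.45
eef_pos: [471.1, 157.6, 267.2]
tcp_rot: [3.141, 0.001, 2.706]
ft_force: [-0.8, 1.2, 6.4]
opening: 0.6
grip_force: 30.0
```

Emit:
move_arm([
  [[0,0,0.3],0,-1],
  [[0,0,0.9],0,-1],
  [[0,0,0.9],0,-1],
  [[0,0,0.9],0,-1],
  [[0,0,0.9],0,-1],
  [[0,0,0.9],0,-1],
  [[0,0,0],0,-1],
])

```text
t: 19.03
eef_pos: [471.0, 157.6, 415.6]
tcp_rot: [3.138, 0.006, 2.706]
ft_force: [0.6, 0.4, -2.4]
opening: 0.6
grip_force: 30.0
```

Emit:
move_arm([
  [[0,-0.4,0],0,-1],
  [[0,-0.7,0],0,-1],
  [[0,-0.8,0],0,-1],
  [[0,-0.8,0],0,-1],
  [[0,-0.8,0],0,-1],
  [[0,-0.8,0],0,-1],
  [[0,-0.8,0],0,-1],
  [[0,-0.8,0],0,-1],
  [[0,-0.8,0],0,-1],
  [[0,-0.8,0],0,-1],
  [[0,-0.8,0],0,-1],
  [[0,-0.8,0],0,-1],
  [[0,-0.6,0],0,-1],
  [[0.03,-0.4,0],0,-1],
  [[0,0,0],0,-1],
  [[0,0,0],0,-1],
  [[0,0,0],0,-1],
])

```text
t: 20.45
eef_pos: [471.7, -145.0, 410.3]
tcp_rot: [3.141, -0.001, 2.706]
ft_force: [0.8, -0.4, -3.0]
opening: 0.599
grip_force: 30.0
```

```bash
python3 - <<'E'
from h import *
pw=read_camera('wrist');T=np.array(env.state()['eef_pos']);print(T)
im=pw['image'].copy();c,s=np.cos(-.07),np.sin(-.07)
f=lambda P:(np.array(P,float)@np.array([[c,s,0],[-s,c,0],[0,0,1]])+[551,-191,0])
for cx in(-82,0,82):
  for cy in(-41,41):
    q=f([[cx+a,cy+b,50] for a,b in((-38,-38),(38,-38),(38,38),(-38,38))])
    cv2.polylines(im,[np.int32(proj(pw,q))],True,(255,0,0),1)
cv2.imwrite('pics/w4.png',im[:,:,::-1])
E
```

```text
[ 471.7494683  -144.72128473  410.44413009]
```

View pics/w4.png

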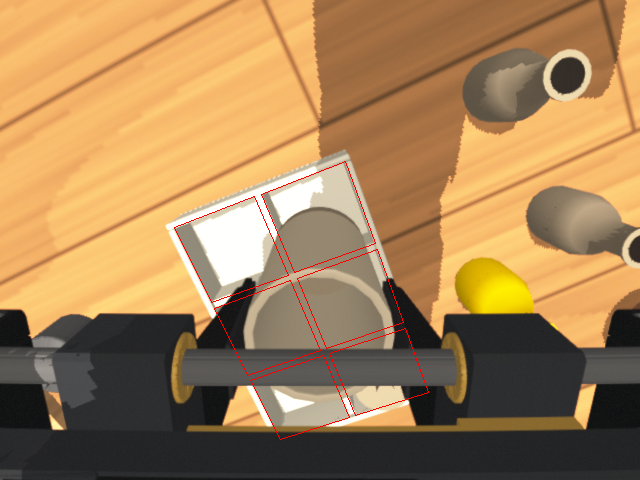

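Overlay fits the crate cells (cell3 box around 320,215). Lowering the vase.

Emit:
move_arm([
  [[0,0,-0.7],0,-1],
  [[0,0,-0.7],0,-1],
  [[0,0,-0.7],0,-1],
  [[0,0,-0.7],0,-1],
  [[0,0,-0.7],0,-1],
  [[0,0,-0.7],0,-1],
  [[0,0,0],0,-1],
  [[0,0,0],0,-1],
  [[0,0,0],0,-1],
])

```text
t: 21.25
eef_pos: [472.2, -145.1, 285.7]
tcp_rot: [3.141, 0.001, 2.707]
ft_force: [0.2, -1.0, -2.7]
opening: 0.599
grip_force: 30.0
```

Emit:
move_arm([
  [[0,0,-0.15],0,-1],
  [[0,0,-0.12],0,-1],
  [[0,0,-0.08],0,-1],
  [[0,0,-0.04],0,-1],
  [[0,0,0],0,-1],
  [[0,0,0],0,-1],
  [[0,0,0],0,-1],
])

```text
t: 21.83
eef_pos: [471.9, -145.4, 273.3]
tcp_rot: [3.141, 0.0, 2.706]
ft_force: [0.6, 1.4, 0.6]
opening: 0.601
grip_force: 30.0
```

Emit:
move_arm([
  [[0,0,0],0,0.3],
  [[0,0,0],0,0.4],
  [[0,0,0],0,0.5],
  [[0,0,0],0,0.6],
  [[0,0,0],0,0.6],
  [[0,0,0],0,0.6],
  [[0,0,0.3],0,0.6],
  [[0,0,0.9],0,0.6],
  [[0,0,0.9],0,0.6],
  [[0,0,0.9],0,0.6],
  [[0,0,0.9],0,0.6],
  [[0,0,0.6],0,0.6],
  [[0,0,0],0,0.6],
  [[0,0,0],0,0.6],
])

```text
t: 23.0
eef_pos: [471.6, -145.3, 409.0]
tcp_rot: [3.142, 0.002, 2.706]
ft_force: [-0.2, 0.5, -0.6]
opening: 0.801
grip_force: 0.0
```

Emit:
move_arm([
  [[-0.15,0.8,0],0,0.6],
  [[-0.15,0.8,0],0,0.6],
  [[-0.15,0.8,0],0,0.6],
  [[-0.15,0.8,0],0,0.6],
  [[-0.15,0.8,0],0,0.6],
  [[-0.15,0.8,0],0,0.6],
  [[-0.15,0.8,0],0,0.6],
  [[-0.05,0.7,0],0,0.6],
  [[0,0,0],0,0.6],
  [[0,0,0],0,0.6],
  [[0,0,0],0,0.6],
])

```text
t: 23.92
eef_pos: [438.9, 43.3, 407.4]
tcp_rot: [-3.141, -0.001, 2.706]
ft_force: [0.7, 0.6, -0.3]
opening: 0.801
grip_force: 0.0
```

```bash
cat > fl.py <<'E'
from h import *
pw=read_camera('wrist');T=np.array(env.state()['eef_pos']);print(T);save(pw,'w%d'%pw['shot'])
for d in cut_out('flask1',pw):
    q=ray(pw,d['at'],60);c=pw['image'][d['region']].mean(0)
    if c.max()-c.min()<45 and d['region'].sum()>500:
        print(round(d['confidence'],2),np.round(d['at']),np.round(c),fit([(pw,d['region'])],'flask',q))
pd=read_camera('side')
for d in cut_out('vase',pd): print('vase',round(d['confidence'],2),np.round(d['at']),ray(pd,d['at'],61))
for d in cut_out('flask1',pd):
    c=pd['image'][d['region']].mean(0);print(np.round(d['at']),np.round(c),fit([(pd,d['region'])],'flask',ray(pd,d['at'],60)))
E
python3 fl.py
```

```text
[438.99800373  43.03597105 407.55294294]
0.78 [390. 330.] [121. 106.  86.] (array([573.49131685,  61.35499356]), np.float64(0.47929687499999996))
0.75 [318. 220.] [110.  97.  79.] (array([438.96871911,  43.03541604]), np.float64(0.9636363636363636))
0.47 [188. 310.] [202. 195. 178.] (array([ 424.16371832, -114.56647844]), np.float64(0.23420113373924))
vase 0.75 [322. 295.] [ 472.17023232 -137.91855431   61.        ]
[371. 205.] [50. 22. 55.] (array([711.23558134, -33.53871596]), np.float64(0.946236559139785))
[246. 250.] [49. 40. 32.] (array([438.65985069,  44.43381842]), np.float64(0.956726986624705))
[294. 214.] [53. 43. 35.] (array([572.93454957,  63.49443029]), np.float64(0.9574844995571302))
[333. 227.] [117.  89.  32.] (array([612.28904791, -26.19880719]), np.float64(0.9555555555555556))
```

Emit:
move_arm([
  [[0,0,-0.8],0,0.6],
  [[0,0,-0.8],0,0.6],
  [[0,0,-0.8],0,0.6],
  [[0,0,-0.8],0,0.6],
  [[0,0,-0.8],0,0.6],
  [[0,0,-0.5],0,0.6],
  [[0,0,0],0,0.6],
  [[0,0,0],0,-1],
  [[0,0,0],0,-1],
  [[0,0,0],0,-1],
  [[0,0,0],0,-1],
  [[0,0,0],0,-1],
  [[0,0,0],0,-1],
  [[0,0,0],0,-1],
  [[0,0,0],0,-1],
  [[0,0,0],0,-1],
  [[0,0,0],0,-1],
  [[0,0,0],0,-1],
  [[0,0,0],0,-1],
  [[0,0,0],0,-1],
])

```text
t: 25.83
eef_pos: [438.9, 43.6, 273.1]
tcp_rot: [3.142, 0.0, 2.706]
ft_force: [-1.0, -1.1, 0.9]
opening: 0.255
grip_force: 30.0
```

Emit:
move_arm([
  [[0,0,0.3],0,-1],
  [[0,0,0.9],0,-1],
  [[0,0,0.9],0,-1],
  [[0,0,0.9],0,-1],
  [[0,0,0.9],0,-1],
  [[0,0,0.9],0,-1],
  [[0,0,0],0,-1],
  [[0,0,0],0,-1],
])

```text
t: 26.5
eef_pos: [438.6, 43.6, 417.5]
tcp_rot: [3.141, 0.002, 2.706]
ft_force: [0.0, -0.6, -4.0]
opening: 0.259
grip_force: 30.0
```

Emit:
move_arm([
  [[0.15,-0.4,0],0,-1],
  [[0.303,-0.765,0],0,-1],
  [[0.303,-0.765,0],0,-1],
  [[0.303,-0.765,0],0,-1],
  [[0.303,-0.765,0],0,-1],
  [[0.303,-0.765,0],0,-1],
  [[0.303,-0.765,0],0,-1],
  [[0.303,-0.765,0],0,-1],
  [[0.303,-0.765,0],0,-1],
  [[0.303,-0.765,0],0,-1],
  [[0.303,-0.765,0],0,-1],
  [[0.303,-0.765,0],0,-1],
  [[0.15,-0.37,0],0,-1],
  [[0,0,0],0,-1],
  [[0,0,0],0,-1],
  [[0,0,0],0,-1],
  [[0,0,0],0,-1],
])

```text
t: 27.92
eef_pos: [547.6, -231.0, 416.7]
tcp_rot: [3.141, -0.001, 2.707]
ft_force: [0.5, -0.6, -3.7]
opening: 0.26
grip_force: 30.0
```

Emit:
move_arm([
  [[0,0,-0.7],0,-1],
  [[0,0,-0.7],0,-1],
  [[0,0,-0.7],0,-1],
  [[0,0,0],0,-1],
  [[0,0,0],0,-1],
  [[0,0,0],0,-1],
])

```text
t: 28.42
eef_pos: [548.1, -231.7, 355.3]
tcp_rot: [3.142, 0.001, 2.706]
ft_force: [0.1, -0.0, -3.0]
opening: 0.259
grip_force: 30.0
```

```bash
python3 - <<'E'
from h import *
a=read_camera('side');b=read_camera('scene');save(a,'a')
cv2.imwrite('pics/h5.png',np.hstack([cv2.resize(a['image'][180:380,260:460],(400,400)),cv2.resize(b['image'][140:270,210:340],(400,400))])[:,:,::-1])
E
```

```text
(no output)
```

View pics/h5.png

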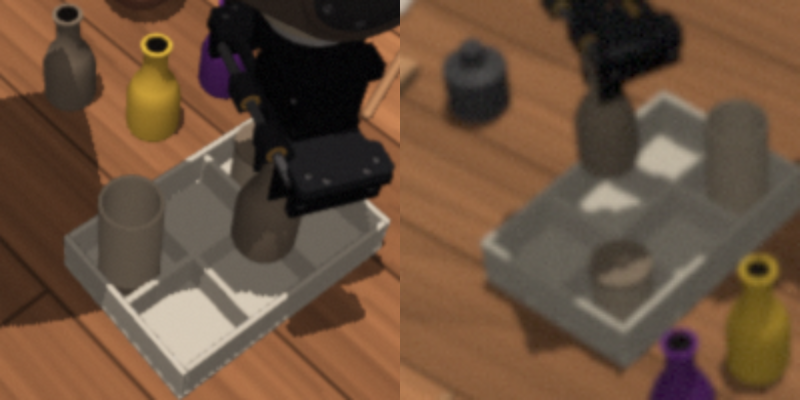

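The vase stands in cell3, and the flask hangs over cell1 (side crop 265,225). Lowering it.

Emit:
move_arm([
  [[0,0,-0.7],0,-1],
  [[0,0,-0.7],0,-1],
  [[0,0,-0.7],0,-1],
  [[0,0,0],0,-1],
  [[0,0,0],0,-1],
  [[0,0,0],0,-1],
])

```text
t: 29.02
eef_pos: [548.3, -232.1, 292.7]
tcp_rot: [-3.142, 0.002, 2.706]
ft_force: [0.4, 0.3, -2.3]
opening: 0.26
grip_force: 30.0
```

Emit:
move_arm([
  [[0,0,-0.2],0,-1],
  [[0,0,-0.1],0,-1],
  [[0,0,-0.06],0,-1],
  [[0,0,-0.04],0,-1],
  [[0,0,0],0,-1],
  [[0,0,0],0,-1],
  [[0,0,0],0,-1],
])

```text
t: 29.6
eef_pos: [547.9, -232.0, 279.2]
tcp_rot: [3.142, 0.0, 2.706]
ft_force: [-0.2, -1.2, -2.4]
opening: 0.255
grip_force: 30.0
```

Emit:
move_arm([
  [[0,0,-0.03],0,-1],
  [[0,0,0],0,-1],
  [[0,0,0],0,-1],
])

```text
t: 29.85
eef_pos: [547.9, -232.1, 279.1]
tcp_rot: [-3.142, 0.001, 2.706]
ft_force: [-2.8, 0.7, 6.6]
opening: 0.259
grip_force: 30.0
```

Emit:
move_arm([
  [[0,0,0],0,-0.2],
  [[0,0,0],0,0],
  [[0,0,0],0,0.1],
  [[0,0,0],0,0.1],
  [[0,0,0],0,0.1],
  [[0,0,0],0,0.1],
  [[0,0,0.3],0,0.1],
  [[0,0,0.9],0,0.1],
  [[0,0,0.9],0,0.1],
  [[0,0,0.9],0,0.1],
  [[0,0,0.9],0,0.1],
  [[0,0,0.4],0,0.1],
  [[0,0,0],0,0.1],
  [[0,0,0],0,0.1],
])

```text
t: 31.02
eef_pos: [547.6, -231.8, 407.7]
tcp_rot: [3.142, 0.001, 2.706]
ft_force: [-0.6, 0.7, -0.6]
opening: 0.546
grip_force: 0.0
```

Emit:
move_arm([
  [[0.07,0.818,0],0,0.6],
  [[0.07,0.818,0],0,0.6],
  [[0.07,0.818,0],0,0.6],
  [[0.07,0.818,0],0,0.6],
  [[0.07,0.818,0],0,0.6],
  [[0.07,0.818,0],0,0.6],
  [[0.07,0.818,0],0,0.6],
  [[0.07,0.818,0],0,0.6],
  [[0.07,0.818,0],0,0.6],
  [[0.07,0.818,0],0,0.6],
  [[0.07,0.818,0],0,0.6],
  [[0.07,0.818,0],0,0.6],
  [[0,0,0],0,0.6],
  [[0,0,0],0,0.6],
  [[0,0,0],0,0.6],
  [[0,0,0],0,0.6],
])

```text
t: 32.35
eef_pos: [573.1, 61.7, 406.6]
tcp_rot: [-3.141, -0.001, 2.705]
ft_force: [-0.5, -0.3, 0.2]
opening: 0.803
grip_force: 0.0
```

```bash
python3 fl.py
```

```text
[573.08269261  61.56877206 406.7684426 ]
0.79 [319. 218.] [112.  98.  80.] (array([573.28035514,  62.47950412]), np.float64(0.9797859690844233))
0.73 [ 33. 307.] [134. 118.  96.] (array([ 536.34555099, -256.25958123]), np.float64(0.4681332901973472))
vase 0.88 [322. 295.] [ 471.05253679 -138.35908769   61.        ]
[387. 309.] [66. 56. 46.] (array([ 551.04708212, -229.70760992]), np.float64(0.9214131218457101))
[294. 216.] [47. 39. 31.] (array([573.08714628,  62.78455334]), np.float64(0.9444444444444444))
[334. 230.] [111.  85.  29.] (array([610.31482766, -26.29310382]), np.float64(0.8818418766290183))
[371. 207.] [48. 20. 54.] (array([711.2936437 , -33.76950159]), np.float64(0.933273219116321))
```

Emit:
move_arm([
  [[0,0.02,-0.8],0,0.6],
  [[0,0,-0.8],0,0.6],
  [[0,0,-0.8],0,0.6],
  [[0,0,-0.8],0,0.6],
  [[0,0,-0.8],0,0.6],
  [[0,0,-0.46],0,0.6],
  [[0,0,0],0,0.6],
  [[0,0,0],0,-1],
  [[0,0,0],0,-1],
  [[0,0,0],0,-1],
  [[0,0,0],0,-1],
  [[0,0,0],0,-1],
  [[0,0,0],0,-1],
  [[0,0,0],0,-1],
  [[0,0,0],0,-1],
  [[0,0,0],0,-1],
  [[0,0,0],0,-1],
  [[0,0,0],0,-1],
  [[0,0,0],0,-1],
  [[0,0,0],0,-1],
])

```text
t: 34.27
eef_pos: [573.1, 63.1, 273.4]
tcp_rot: [3.141, 0.0, 2.706]
ft_force: [0.0, -0.5, 1.0]
opening: 0.259
grip_force: 30.0
```

Emit:
move_arm([
  [[0,0,0.3],0,-1],
  [[0,0,0.9],0,-1],
  [[0,0,0.9],0,-1],
  [[0,0,0.9],0,-1],
  [[0,0,0.9],0,-1],
  [[0,0,0.9],0,-1],
  [[0,0,0],0,-1],
  [[0,0,0],0,-1],
])

```text
t: 34.93
eef_pos: [572.7, 63.2, 418.5]
tcp_rot: [3.141, 0.002, 2.706]
ft_force: [-0.6, -0.1, -4.5]
opening: 0.255
grip_force: 30.0
```

Emit:
move_arm([
  [[0.08,-0.42,0],0,-1],
  [[0.158,-0.835,0],0,-1],
  [[0.158,-0.835,0],0,-1],
  [[0.158,-0.835,0],0,-1],
  [[0.158,-0.835,0],0,-1],
  [[0.158,-0.835,0],0,-1],
  [[0.158,-0.835,0],0,-1],
  [[0.158,-0.835,0],0,-1],
  [[0.158,-0.835,0],0,-1],
  [[0.158,-0.835,0],0,-1],
  [[0.158,-0.835,0],0,-1],
  [[0.158,-0.835,0],0,-1],
  [[0.08,-0.42,0],0,-1],
  [[0,0,0],0,-1],
  [[0,0,0],0,-1],
  [[0,0,0],0,-1],
  [[0,0,0],0,-1],
])

```text
t: 36.35
eef_pos: [630.0, -236.7, 417.1]
tcp_rot: [3.141, -0.001, 2.707]
ft_force: [-0.1, 0.5, -3.6]
opening: 0.258
grip_force: 30.0
```

Emit:
move_arm([
  [[0,0,-0.7],0,-1],
  [[0,0,-0.7],0,-1],
  [[0,0,-0.7],0,-1],
  [[0,0,0],0,-1],
  [[0,0,0],0,-1],
  [[0,0,0],0,-1],
])

```text
t: 36.85
eef_pos: [630.3, -237.2, 355.8]
tcp_rot: [3.142, 0.002, 2.707]
ft_force: [-0.2, 0.2, -3.2]
opening: 0.257
grip_force: 30.0
```

```bash
python3 - <<'E'
from h import *
a=read_camera('side');b=read_camera('scene');save(a,'a')
cv2.imwrite('pics/h6.png',np.hstack([cv2.resize(a['image'][180:380,260:460],(400,400)),cv2.resize(b['image'][140:270,210:340],(400,400))])[:,:,::-1])
E
```

```text
(no output)
```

View pics/h6.png

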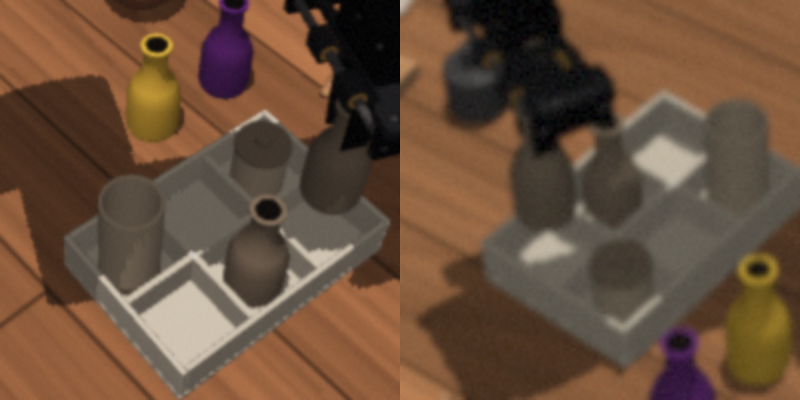

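The first flask stands upright in cell1, and the second hangs over cell2 (side crop 333,185). Lowering it.

Emit:
move_arm([
  [[0,0,-0.7],0,-1],
  [[0,0,-0.7],0,-1],
  [[0,0,-0.7],0,-1],
  [[0,0,0],0,-1],
  [[0,0,0],0,-1],
  [[0,0,0],0,-1],
])

```text
t: 37.45
eef_pos: [630.4, -237.8, 293.2]
tcp_rot: [3.142, 0.002, 2.706]
ft_force: [0.1, 0.4, -3.2]
opening: 0.259
grip_force: 30.0
```

Emit:
move_arm([
  [[0,0,-0.2],0,-1],
  [[0,0,-0.1],0,-1],
  [[0,0,-0.06],0,-1],
  [[0,0,-0.05],0,-1],
  [[0,0,0],0,-1],
  [[0,0,0],0,-1],
  [[0,0,0],0,-1],
])

```text
t: 38.03
eef_pos: [630.1, -237.8, 279.4]
tcp_rot: [3.142, 0.001, 2.706]
ft_force: [0.1, -1.3, 0.0]
opening: 0.257
grip_force: 30.0
```

Emit:
move_arm([
  [[0,0,-0.01],0,-1],
  [[0,0,0],0,-0.2],
  [[0,0,0],0,0],
  [[0,0,0],0,0.1],
  [[0,0,0],0,0.1],
  [[0,0,0],0,0.1],
  [[0,0,0],0,0.1],
  [[0,0,0.3],0,0.1],
  [[0,0,0.9],0,0.1],
  [[0,0,0.9],0,0.1],
  [[0,0,0.9],0,0.1],
  [[0,0,0.9],0,0.1],
  [[0,0,0.4],0,0.1],
])

```text
t: 39.12
eef_pos: [630.0, -237.6, 412.2]
tcp_rot: [-3.142, 0.005, 2.706]
ft_force: [0.3, -0.4, 0.2]
opening: 0.55
grip_force: 0.0
```

Emit:
move_arm([
  [[0,0.8,0.4],0,0.6],
  [[0,0.8,0.4],0,0.6],
  [[0,0.8,0],0,0.6],
  [[0,0.8,0],0,0.6],
  [[0,0.8,0],0,0.6],
  [[0,0.8,0],0,0.6],
  [[0,0.8,0],0,0.6],
  [[0,0.8,0],0,0.6],
  [[0,0,0],0,0.6],
  [[0,0,0],0,0.6],
])

```text
t: 39.95
eef_pos: [630.0, -44.7, 431.6]
tcp_rot: [-3.141, -0.0, 2.708]
ft_force: [0.6, -0.7, -0.4]
opening: 0.798
grip_force: 0.0
```

```bash
python3 - <<'E'
from h import *
a=read_camera('side');b=read_camera('scene')
cv2.imwrite('pics/h7.png',np.hstack([cv2.resize(a['image'][60:400,120:520],(400,340)),cv2.resize(b['image'][140:340,200:500],(400,267))[:267] if 0 else cv2.resize(b['image'][140:395,200:500],(400,340))])[:,:,::-1])
E
```

```text
(no output)
```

View pics/h7.png

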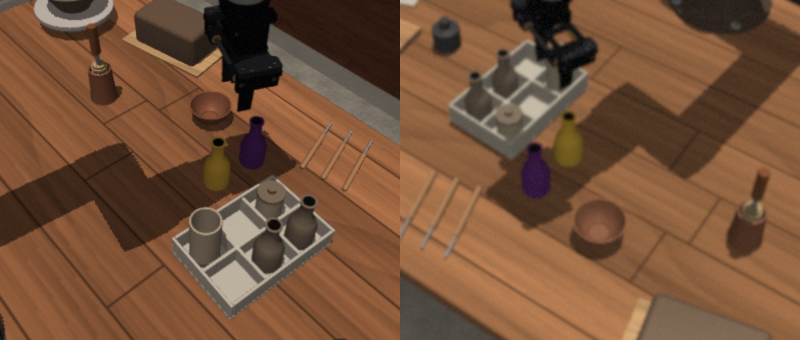

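The vase and both flasks stand upright in their own cells, the jar is in place, the brush is in its stand, and no other grey flask is on the bench. Handing in.

```bash
python3 -c "
from cell import env
print(env.job_done())"
```

```text
the job is handed in; nothing more can be done
None
```

The order is packed and handed in: I gave the vase its three full brush strokes, then set it in cell 3 and the two flasks in cells 1 and 2; the brush is back in its stand, and the jar, bowl and weight were not touched.

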